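Lift the sample carrier level

ROBOT

A 6-joint arm with a two-finger parallel gripper is mounted at the origin on a cart in front of the work surface, level with it; the furniture and walls round the work are solid. World frame = base frame: x ahead of the robot, y to its left, z up, the work surface at z = 0. Lengths are in m, angles in rad, forces in N, time in s.
With the tool pointing down it reaches from about 0.35 to 0.975 m from the base axis. Payload 4.9 kg.
Tool frame: the origin (TCP) lies on the front face of the gripper's body, between the roots of the fingers; the fingertips stand ctrl.tip_extent ahead of it and the grasp point (between the pads) lies 54 mm ahead of it (ctrl.tip_extent is the distance from the TCP to the fingertips, in m); z points along the fingers, y is the line along which they close (so a half turn about z gives the same grasp; the last joint's range is limited). The gripper opens to 85 mm and grips with 20 to 120 N. Pads are 22 mm wide; open, the fingers measure 114 mm over their backs; the gripper's body (76 mm by 85 mm) begins 54 mm behind the grasp point. The pads swing forward as they close: fully open they stand 13 mm farther back than shut.
Start: joints at [-1.387, 0.053, 1.613, -0, 1.476, -0.119], TCP at [0.186, -0.597, 0.304] pointing down, gripper open.
Joint ranges: [-3.01, 3.01], [-1.01, 2.22], [0.06, 2.58], [-1.02, 4.17], [0.09, 2.62], [-3.14, 3.14]. Speed limits (rad/s): [2.57, 2.57, 3.14, 3.14, 3.14, 3.14].

INTERFACE

Orientations are given as a rotation vector (axis times angle).
In Python, from station import ctrl gives the robot as it stands.
- The arm moves only by the tool apply_moves, never from a script. Its argument "rows" is one flat list of numbers, 6 for each row, row after row: the shift along the tool's x, y, z normalised to -1 to 1, where 1 is 0.6 m, then the turn, a rotation vector about the tool's x, y, z normalised to -1 to 1, where 1 is 90 degrees. A call has 1 to 20 rows; each row is the pose to reach, as a shift and turn from the pose commanded when the call began, along the tool's axes at that moment; what a row does not reach only later rows make up. A row lasts 1/10 s, in which the tool goes at most 50 mm and 8.59 degrees, less where a joint would pass 70% of its speed; a pose out of reach is approached as far as the arm can. A call with a number of a shift or a turn outside -1 to 1 is refused whole. A call with a gripper value outside its range is refused whole. "grip" is the opening, from 0 (shut) to 1 (fully open), set as the call begins (left out, the last holds). The fingers move at their own pace and stop on an object; "grip_force" is the grip in N (left out, the last holds). Time passes only in rows, so rows that repeat a pose let the fingers close. It gives the time, the measured TCP pose, the force, the opening and the grip force at its end, in the units of the state.
- ctrl.get_obs(): the state, without advancing time (a new reading comes with each control period).
- ctrl.get_image(name): name is "side" or "top"; returns (picture, depth): 384x512x3 uint8, blue, green, red; 384x512 float32, m along the optical axis (not along the pixel's ray), 0 where there is no reading.
- ctrl.camera_model(name): a dict with "mtx" (3x3 intrinsics, pixels), "R" (3x3) and "t" (3): a world point X has camera coordinates R X + t. Camera axes: x right, y down, z forward; pixel columns grow to the right and rows downward; lengths in m; the calibration is good to about 2 mm. A picture is of the moment at which its call begins. camera_model takes no time and is no camera call.
- ctrl.finish_job(): hands the job in; it is judged then, once.
The state is a dict: "t": time; "q": joint angles; "dq": joint speeds; "effort": joint torques, N m; "tool_pos": TCP position; "tool_rot": TCP orientation; "contact_force": force on the tool from outside, world axes, zero at the start; "wrist_torque": the same for the moment, N m; "opening": finger opening in m; "grip_force": force on a finger pad.
Only numpy, scipy, OpenCV 4.12 (cv2) and the standard library are available. Lean on these libraries where they do the work, as an engineer would, in place of code of your own. Each camera call takes 0.05 s, during which the arm holds its last target. There are 200 camera calls.

TASK

Someone left the small black reagent bottle standing on the white sample carrier, in front of its blue handle. First take the bottle off and stand it upright on the bare bench, clear of the carrier; then lift the carrier by its blue handle at least 10 cm clear of the bench, level and with both jars still in their bays, and keep it still there for about two seconds. Finish while still holding it up; leave everything else on the bench alone.

Things in the scene. Friction and masses are not known exactly. Their poses are not given: they have to be found in the camera images.
- carrier: White sample carrier, 160 (x) x 236 (y) mm, loose, about 0.65 kg loaded, balanced at its middle. Origin: centre of its underside; z up, y along its length and handle, x from the front (bottle side) to the back. Deck top at 10 mm, rim to 19 mm. Grey square bays (62 mm inside, walls to 38 mm) at y = +82 and -82 mm each hold one jar loosely; which jar is where changes.
- carrier_grip (a point): Centre of the carrier's blue handle, 105 mm above the carrier's origin: a bar 14 mm thick (carrier x), 22 mm high and 98 mm long (carrier y), with flat upright faces. Thin steel posts carry it at y = +42 and -42 mm; below it, between them, is free. Axes as the carrier's.
- reagent_bottle: Small black plastic reagent bottle, upright, body 48 mm diameter up to about 90 mm, then a narrower black cap, 112 mm tall in all, 0.14 kg. Origin: centre of its underside; z up. It stands on the carrier's deck about 45 mm in front of the handle's middle line, within 15 mm of its middle along the length.
- jar_black_lid: Orange-brown sample jar with black lid, 54 mm diameter, 65 mm tall, 0.11 kg, in one bay of the carrier. Origin: centre of its underside; z up.
- jar_white_lid: Cream sample jar with white lid, 57 mm diameter, 67 mm tall, 0.14 kg, in the other bay. Origin: centre of its underside; z up.
- wash_bottle: Bystander, to be left alone: white wash bottle with red cap, 84 mm diameter, 194 mm tall. Origin: centre of its underside.
- tall_bottle: Bystander, to be left alone: tall black bottle, 80 mm diameter, 222 mm tall. Origin: centre of its underside.
- beaker: Bystander, to be left alone: glass beaker, 66 mm diameter, 80 mm tall. Origin: centre of its underside.
- notebook: Bystander, to be left alone: blue notebook lying flat, 135 x 98 x 13 mm. Origin: centre of its underside.
- tape_roll: Bystander, to be left alone: roll of tan tape lying flat, 83 x 93 x 19 mm. Origin: centre of its underside.
- stopwatch: Bystander, to be left alone: dark stopwatch lying flat, 73 x 58 x 14 mm. Origin: centre of its underside.
- green_jar: Bystander, to be left alone: green sample jar with blue lid, 49 mm diameter, 58 mm tall. Origin: centre of its underside.
- old_viscometer: Fixed equipment at the back, right of the middle: a beige box, front face 121 mm before and back face 121 mm behind its origin (world x), 280 mm wide (y), 185 mm high; an arm on a post overhangs its top 310 to 345 mm up, reaching 135 mm before the origin, 20 mm left of it. Origin: centre of its underside. The bench before it is bare.
Not all that is in view belongs to the job. Leave any red or turquoise look-alike of the jar_white_lid alone.

How it is judged:
On the way, in this order (a step that is already met when the one before it is completed fails the run):
1. the reagent bottle stands upright on the bench, let go and off the carrier (height (world z) of reagent_bottle below 0.006 m and angle between reagent_bottle's own z axis and vertical below 0.1 rad and contact force between reagent_bottle and the fingers below 0.05 N and contact force between reagent_bottle and carrier below 0.05 N and linear speed of reagent_bottle below 0.02 m/s), for 0.2 s.
2. the carrier is held by its handle at least 9.5 cm up, level and still, for 1 s (height (world z) of carrier above 0.095 m and angle between carrier's own z axis and vertical below 0.1 rad and linear speed of carrier below 0.02 m/s and angular speed of carrier below 0.1 rad/s and contact force between carrier and the fingers above 2 N and distance between the grasp point and carrier_grip below 0.055 m), for 1 s.
At the end, for the whole second after the job is handed in: Carrier gripped within 55 mm of the handle's centre, underside over 95 mm up, tilt under 0.1 rad, still (0.02 m/s, 0.1 rad/s); both jars upright (0.15 rad) in their bays; bottle upright (0.1 rad) on the bench itself, touching neither carrier nor fingers; carrier off the beige box (all of step 2 and height (world z) of reagent_bottle below 0.006 m and angle between reagent_bottle's own z axis and vertical below 0.1 rad and contact force between reagent_bottle and the fingers below 0.05 N and contact force between reagent_bottle and carrier below 0.05 N and z of each of jar_black_lid, jar_white_lid in the frame of carrier below 0.02 m and horizontal distance between each of jar_black_lid, jar_white_lid and carrier below 0.11 m and angle between each of jar_black_lid, jar_white_lid's own z axis and vertical below 0.15 rad and contact force between carrier and old_viscometer below 0.05 N); the arm keeps its last pose, push and grip.
It fails at once if the carrier is raised more than 2 cm while the bottle is not yet standing on the bench (height (world z) of carrier above 0.02 m and height (world z) of reagent_bottle above 0.008 m).
It fails at once if the carrier tilts more than 0.25 rad (angle between carrier's own z axis and vertical above 0.25 rad).
It fails at once if the reagent bottle tips over (more than 0.6 rad) (angle between reagent_bottle's own z axis and vertical above 0.6 rad).
It fails at once if a jar leaves its bay (z of any of jar_black_lid, jar_white_lid in the frame of carrier above 0.045 m).
It fails at once if a bystander is moved by more than 3 cm (distance of any of wash_bottle, tall_bottle, beaker, notebook, tape_roll, stopwatch, green_jar from where it was at the start of the episode above 0.03 m).
It also fails if it takes over 67 s, if anything falls off the work surface, if the arm or the gripper's body presses on something with over 40 N, if the wrist force passes 120 N, or if a joint passes its speed limit or range.

## Working session

There is one attempt and no reset: what is moved stays moved. The work goes in short steps, Python scripts to look and compute and a tool call to move; the robot and the scene stay as the last step left them, time stands still between calls to the robot, and variables do not carry over. Pictures are saved under pics/ and viewed, at most 10 in all, crops included, and the job is handed in when it is done.

Besides the shell and the picture viewer there is one more tool, called after "Request:" as name(argument=value, ...) on one line, values as JSON. apply_moves: Moves the arm, as the interface text tells. Its arguments: {"type":"object","properties":{"rows":{"type":"array","items":{"type":"number"}},"grip":{"type":"number"},"grip_force":{"type":"number"}},"required":["rows"]}

```bash
mkdir -p pics; cat > h.py <<'E'
import numpy as np, cv2
from station import ctrl
def snap(n):
    im,d=ctrl.get_image(n); np.save(f'/tmp/{n}_d.npy',d); cv2.imwrite(f'/tmp/{n}.png',im); return im,d
def world(n,u,v,d):
    c=ctrl.camera_model(n); K,R,t=map(np.array,(c['mtx'],c['R'],c['t']))
    z=d[v,u]; p=np.linalg.inv(K)@np.array([u,v,1.])*z
    return R.T@(p-t.ravel())
def cloud(n,d):
    c=ctrl.camera_model(n); K,R,t=map(np.array,(c['mtx'],c['R'],c['t']))
    v,u=np.mgrid[:d.shape[0],:d.shape[1]]
    p=(np.linalg.inv(K)@np.stack([u.ravel(),v.ravel(),np.ones(u.size)]))*d.ravel()
    return ((R.T@(p-t.reshape(3,1))).T).reshape(*d.shape,3)
E
python3 - <<'E'
from h import *
for n in('top','side'):
    im,d=snap(n); cv2.imwrite(f'pics/{n}0.png',cv2.resize(im,(800,600)))
o=ctrl.get_obs(); print(o['tool_pos'],o['tool_rot'],ctrl.tip_extent,o['t'])
E
```

```text
[ 0.18630002 -0.59613822  0.3027784 ] [-3.10382439e+00 -4.73548119e-01  5.74153681e-05] 0.0726 0.1
```

View pics/top0.png

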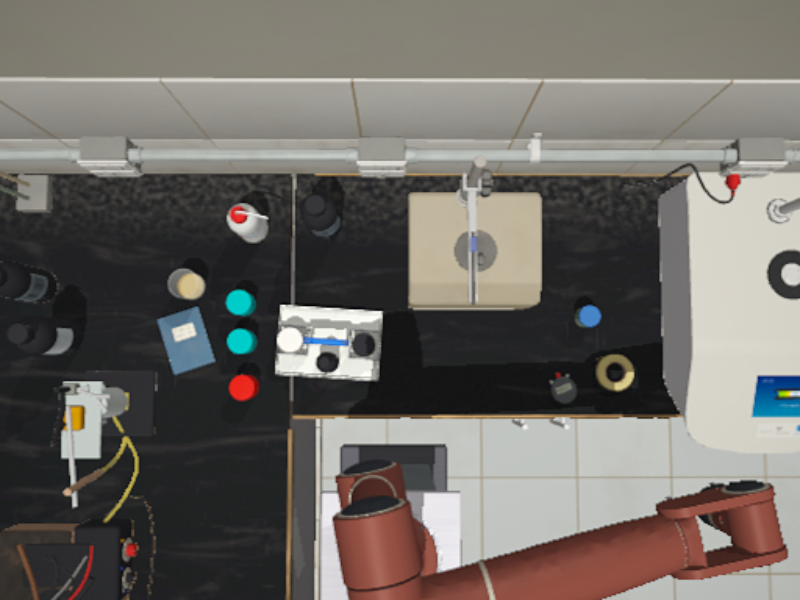

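View pics/side0.png

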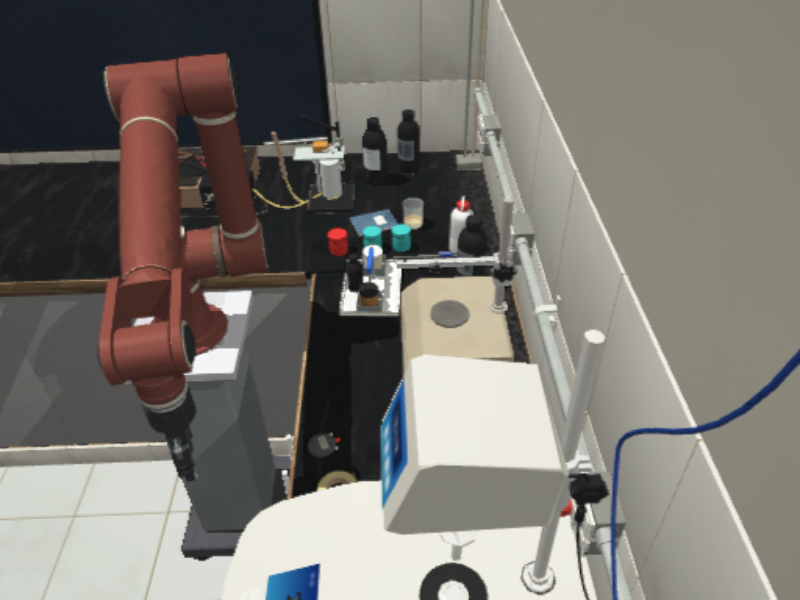

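The top view (800x600) shows the carrier around (328,343), with its handle from (303,341) to (348,343), the bottle at (327,362), the white-lid jar at (290,340) and the black-lid jar at (363,345). Turquoise and red look-alikes stand to its left, and the bench to its right at (430,360) is bare.

```bash
python3 - <<'E'
from h import *
for n in('top','side'):
    im=cv2.imread(f'/tmp/{n}.png'); d=np.load(f'/tmp/{n}_d.npy'); P=cloud(n,d)
    X,Y,Z=P[...,0],P[...,1],P[...,2]
    hsv=cv2.cvtColor(im,cv2.COLOR_BGR2HSV); ok=d>0
    roi=np.zeros(d.shape,bool)
    if n=='top': roi[190:250,170:250]=1; c=(slice(185,250),slice(165,255))
    else: roi[150:205,210:265]=1; c=(slice(145,210),slice(205,275))
    bl=ok&roi&(hsv[...,0]>95)&(hsv[...,0]<130)&(hsv[...,1]>130)&(Z>.09)&(Z<.13)
    B=P[bl]; print(n,'handle',len(B),B.mean(0).round(4),B.min(0).round(3),B.max(0).round(3))
    if len(B)>5:
        xy=B[:,:2]-B[:,:2].mean(0); e=np.linalg.svd(xy)[2][0]; s=xy@e; print('dir',e, 'yaw',np.degrees(np.arctan2(-e[0]*np.sign(e[1]),abs(e[1]))),'ctr',B[:,:2].mean(0)+e*(s.min()+s.max())/2)
    dk=ok&roi&(hsv[...,2]<60)&(Z>.06)&(Z<.14)
    m,l,st,ce=cv2.connectedComponentsWithStats(dk.astype(np.uint8))
    for i in range(1,m):
        if st[i,4]>8:
            Q=P[l==i]; print('dark',st[i],Q.mean(0).round(3),Q.min(0).round(3),Q.max(0).round(3)); T=Q[Q[:,2]>Q[:,2].max()-.006]; print('  top',T.mean(0).round(4),T.min(0).round(3),T.max(0).round(3))
    wh=ok&roi&(Z>.005)&(Z<.025)&(hsv[...,1]<60)&(hsv[...,2]>150); W=P[wh]; r=cv2.minAreaRect(W[:,:2].astype(np.float32)); print('deck',r)
    # other tall things nearby
    cv2.imwrite(f'pics/{n}1.png',cv2.resize(im[c],None,fx=8,fy=8,interpolation=cv2.INTER_CUBIC))
    bb=ok&(Z>.15)&(Z<.2)&(X>.3)&(X<1)&(abs(Y)<.6); print('box min x',np.percentile(P[bb],[2,98],axis=0).round(3))
E
```

```text
top handle 93 [0.4917 0.1441 0.1176] [0.486 0.096 0.108] [0.5   0.189 0.127]
dir [-0.06112866 -0.99812989] yaw -3.5045990689339312 ctr [0.49164384 0.14293391]
dark [225 214  15  14 143] [0.485 0.06  0.076] [0.462 0.037 0.066] [0.508 0.086 0.085]
  top [0.4836 0.0611 0.0804] [0.462 0.04  0.079] [0.504 0.082 0.085]
dark [203 226  13  12 119] [0.447 0.139 0.103] [0.427 0.121 0.064] [0.466 0.16  0.13 ]
  top [0.4491 0.1453 0.1262] [0.438 0.133 0.124] [0.458 0.157 0.13 ]
deck ((0.4924160838127136, 0.14482122659683228), (0.23421673476696014, 0.16090355813503265), 85.90595245361328)
box min x [[ 0.581 -0.313  0.154]
 [ 0.802  0.271  0.195]]
side handle 47 [0.4918 0.129  0.1128] [0.485 0.085 0.099] [0.498 0.181 0.119]
dir [-0.06107882 -0.99813295] yaw -3.501738129784917 ctr [0.49208782 0.13316771]
dark [222 162  11  17 127] [0.448 0.129 0.092] [0.427 0.116 0.06 ] [0.47  0.152 0.125]
  top [0.4453 0.1402 0.122 ] [0.435 0.131 0.12 ] [0.452 0.152 0.125]
dark [230 181  12  10  97] [0.485 0.052 0.072] [0.463 0.03  0.061] [0.509 0.087 0.082]
  top [0.4836 0.0511 0.0776] [0.463 0.03  0.076] [0.509 0.069 0.082]
deck ((0.494579941034317, 0.17224663496017456), (0.30732405185699463, 0.1592700183391571), 86.24722290039062)
box min x [[ 0.581 -0.317  0.153]
 [ 0.803  0.156  0.193]]
```

View pics/top1.png

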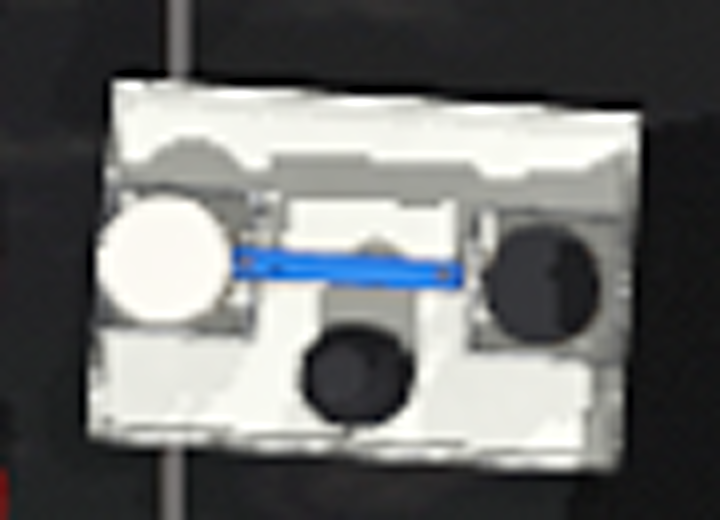

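View pics/side1.png

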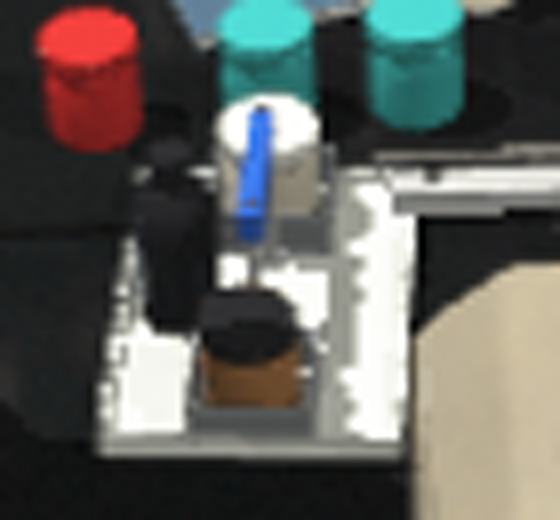

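```bash
cat >> h.py <<'E'
from scipy.spatial.transform import Rotation as Ro
def plan(tgts):  # (x,y,z,yaw)
    o=ctrl.get_obs(); p=np.array(o['tool_pos']); R=Ro.from_rotvec(o['tool_rot'])
    print('pos',p.round(4),'rot',np.degrees(R.as_matrix()[:,0]).round(1)/57.3,R.as_matrix()[:,2].round(3),'q',np.round(o['q'],3),'t',round(o['t'],2),'F',np.round(o['contact_force'],1),'op',o['opening'],o['grip_force'])
    for x,y,z,w in tgts:
        T=Ro.from_euler('z',w)*Ro.from_rotvec([np.pi,0,0])
        print(np.round(R.inv().apply(np.array([x,y,z])-p)/.6,4),np.round((R.inv()*T).as_rotvec()/(np.pi/2),3))
E
python3 - <<'E'
from h import *
plan([(.30,-.30,.30,-.061),(.40,-.05,.30,-.061),(.4475,.144,.23,-.061)])
E
```

```text
pos [ 0.1863 -0.5961  0.3028] rot [0.95462478 0.29842932 0.        ] [-0.     0.002 -1.   ] q [-1.387  0.053  1.614  0.     1.476 -0.119] t 0.1 F [ 0.4 -0.1  0. ] op 0.08562125480774256 0.0
[ 0.3281 -0.4146  0.0055] [-0.001  0.     0.232]
[ 0.6114 -0.7626  0.0062] [-0.001  0.     0.232]
[ 0.7833 -1.0474  0.1234] [-0.001  0.     0.232]
```

Request:
apply_moves(rows=[0.055,-0.07,0,0,0,0.04,0.11,-0.14,0,0,0,0.08,0.165,-0.21,0,0,0,0.12,0.22,-0.275,0,0,0,0.16,0.275,-0.345,0.005,0,0,0.2,0.328,-0.415,0.005,0,0,0.232,0.385,-0.485,0.005,0,0,0.232,0.44,-0.555,0.005,0,0,0.232,0.5,-0.625,0.005,0,0,0.232,0.555,-0.695,0.005,0,0,0.232,0.611,-0.763,0.006,0,0,0.232,0.611,-0.763,0.006,0,0,0.232,0.611,-0.763,0.006,0,0,0.232,0.611,-0.763,0.006,0,0,0.232,0.611,-0.763,0.006,0,0,0.232,0.611,-0.763,0.006,0,0,0.232,0.611,-0.763,0.006,0,0,0.232], grip=0.9)

```text
t: 1.8
tool_pos: [0.3996, -0.0513, 0.3003]
tool_rot: [3.14, -0.101, -0.0]
contact_force: [0.6, 1.1, -0.1]
opening: 0.0767
grip_force: 0.0
```

```bash
python3 - <<'E'
from h import *
plan([(.4475,.144,.23,-.061),(.4475,.144,.13,-.061)])
E
```

```text
pos [ 0.3996 -0.0513  0.3003] rot [ 0.9982548  -0.06457243 -0.        ] [-0. -0. -1.] q [-0.313 -0.524  2.102 -0.     1.564  1.322] t 1.8 F [ 0.6  1.1 -0.1] op 0.07669871047172261 0.0
[ 0.0589 -0.33    0.1171] [ 0.     0.    -0.002]
[ 0.0589 -0.33    0.2837] [ 0.     0.    -0.002]
```

Request:
apply_moves(rows=[0.01,-0.06,0.02,0,0,0,0.02,-0.12,0.04,0,0,0,0.03,-0.18,0.06,0,0,0,0.04,-0.24,0.08,0,0,0,0.05,-0.29,0.1,0,0,0,0.059,-0.33,0.117,0,0,0,0.059,-0.33,0.117,0,0,0,0.059,-0.33,0.117,0,0,0,0.059,-0.33,0.117,0,0,0,0.059,-0.33,0.117,0,0,0])

```text
t: 2.8
tool_pos: [0.4476, 0.1442, 0.2308]
tool_rot: [-3.14, 0.1, -0.002]
contact_force: [-0.5, -0.2, 0.3]
opening: 0.077
grip_force: 0.0
```

```bash
python3 - <<'E'
from h import *
plan([(.4475,.144,.13,-.061)])
im,d=snap('side'); a=cv2.resize(im[110:210,180:280],(600,600),interpolation=cv2.INTER_CUBIC); cv2.imwrite('pics/s2.png',a)
E
```

```text
pos [0.4476 0.1442 0.2308] rot [ 0.9982548  -0.06282723  0.0017452 ] [ 0.001  0.    -1.   ] q [ 0.153 -0.276  2.039 -0.     1.377  1.788] t 2.8 F [-0.5 -0.2  0.3] op 0.07696174947600093 0.0
[-0.0004  0.0003  0.1681] [-0.    -0.001 -0.002]
```

View pics/s2.png

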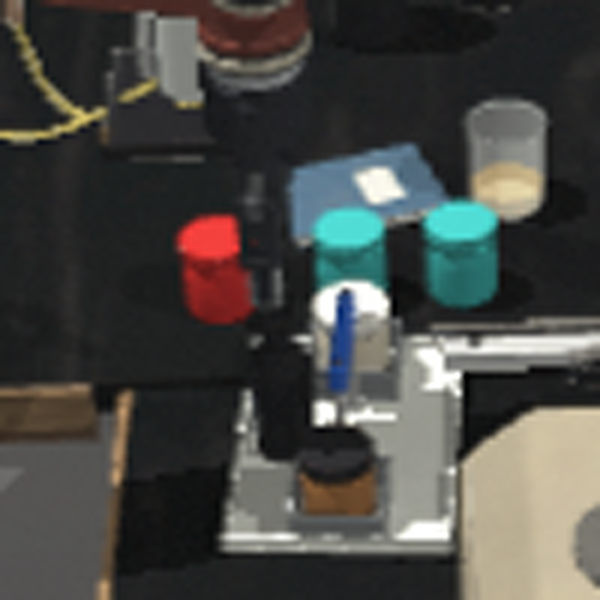

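The gripper at (262,250) hangs over the bottle at (283,390), in front of the blue handle at (342,340). The alignment fits, so I'm descending and gripping.

Request:
apply_moves(rows=[0,0,0.04,0,0,0,0,0,0.08,0,0,0,0,0,0.11,0,0,0,0,0,0.13,0,0,0,0,0,0.15,0,0,0,0,0,0.167,0,0,0,0,0,0.167,0,0,0,0,0,0.167,0,0,0])

```text
t: 3.65
tool_pos: [0.4476, 0.1452, 0.1302]
tool_rot: [-3.14, 0.097, -0.001]
contact_force: [0.2, -0.3, 0.1]
opening: 0.0771
grip_force: 0.0
```

Request:
apply_moves(rows=[0,0,0,0,0,0,0,0,0,0,0,0,0,0,0,0,0,0,0,0,0,0,0,0,0,0,0,0,0,0,0,0,0,0,0,0,0,0,0,0,0,0,0,0,0,0,0,0,0,0,0,0,0,0,0,0,0,0,0,0,0,0,0,0,0,0], grip=0, grip_force=30)

```text
t: 4.75
tool_pos: [0.448, 0.1452, 0.1309]
tool_rot: [-3.14, 0.097, -0.003]
contact_force: [-0.6, -1.4, 6.2]
opening: 0.046
grip_force: 30.9
```

Request:
apply_moves(rows=[0,0,-0.01,0,0,0,0,0,-0.03,0,0,0,0,0,-0.06,0,0,0,0,0,-0.1,0,0,0,0,0,-0.14,0,0,0,0,0,-0.18,0,0,0,0,0,-0.21,0,0,0,0,0,-0.23,0,0,0,0,0,-0.233,0,0,0,0,0,-0.233,0,0,0,0,0,-0.233,0,0,0])

```text
t: 5.85
tool_pos: [0.4467, 0.1451, 0.2683]
tool_rot: [3.14, -0.097, -0.004]
contact_force: [-0.6, -0.5, -1.8]
opening: 0.0453
grip_force: 31.0
```

```bash
python3 - <<'E'
from h import *
plan([(.45,-.10,.27,-.061)])
im,d=snap('side'); a=cv2.resize(im[110:210,180:280],(600,600),interpolation=cv2.INTER_CUBIC); cv2.imwrite('pics/s3.png',a)
E
```

```text
pos [0.4467 0.1451 0.2683] rot [ 0.9982548  -0.06108202 -0.0017452 ] [-0.002 -0.    -1.   ] q [ 0.155 -0.309  2.001  0.     1.451  1.788] t 5.85 F [-0.6 -0.5 -1.8] op 0.04527009771821473 30.97631728684064
[ 0.0307  0.4073 -0.0027] [ 0.     0.002 -0.   ]
```

View pics/s3.png

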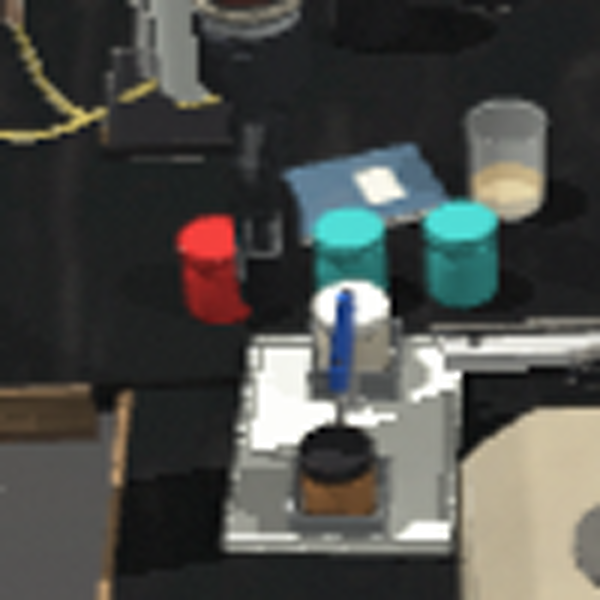

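The bottle is held, with the gripper at (262,220) and the bottle covering the red jar's right side. The carrier still sits flat, with both jars in their bays. Moving it to the bare bench.

Request:
apply_moves(rows=[0.002,0.02,0,0,0,0,0.004,0.06,0,0,0,0,0.008,0.11,0,0,0,0,0.012,0.16,0,0,0,0,0.016,0.21,0,0,0,0,0.02,0.26,0,0,0,0,0.024,0.31,0,0,0,0,0.028,0.36,0,0,0,0,0.03,0.39,0,0,0,0,0.031,0.407,0,0,0,0,0.031,0.407,0,0,0,0,0.031,0.407,0,0,0,0,0.031,0.407,0,0,0,0])

```text
t: 7.2
tool_pos: [0.4508, -0.099, 0.2695]
tool_rot: [-3.14, 0.095, 0.0]
contact_force: [0.8, -0.1, -1.6]
opening: 0.0453
grip_force: 31.1
```

```bash
python3 - <<'E'
from h import *
plan([(.45,-.10,.125,-.061),(.45,-.10,.120,-.061)])
im,d=snap('side'); a=cv2.resize(im[130:250,150:270],(600,600),interpolation=cv2.INTER_CUBIC); cv2.imwrite('pics/s4.png',a)
P=cloud('side',d); hsv=cv2.cvtColor(im,cv2.COLOR_BGR2HSV)
m=(d>0)&(abs(P[...,0]-.45)<.05)&(abs(P[...,1]+.1)<.05)&(P[...,2]>.03); Q=P[m]; print(len(Q),Q.min(0),np.percentile(Q[:,2],[1,3,5,10]))
E
```

```text
pos [ 0.4508 -0.099   0.2695] rot [ 0.9982548  -0.06108202 -0.        ] [-0.  0. -1.] q [-0.378 -0.333  2.018  0.     1.457  1.254] t 7.2 F [ 0.8 -0.1 -1.6] op 0.045298921505948116 31.10002907451417
[-0.0011  0.0019  0.2409] [-0.  0.  0.]
[-0.0011  0.0019  0.2492] [-0.  0.  0.]
1455 [ 0.400323   -0.1499977   0.15037738] [0.15721368 0.16861639 0.17930569 0.20927019]
```

View pics/s4.png

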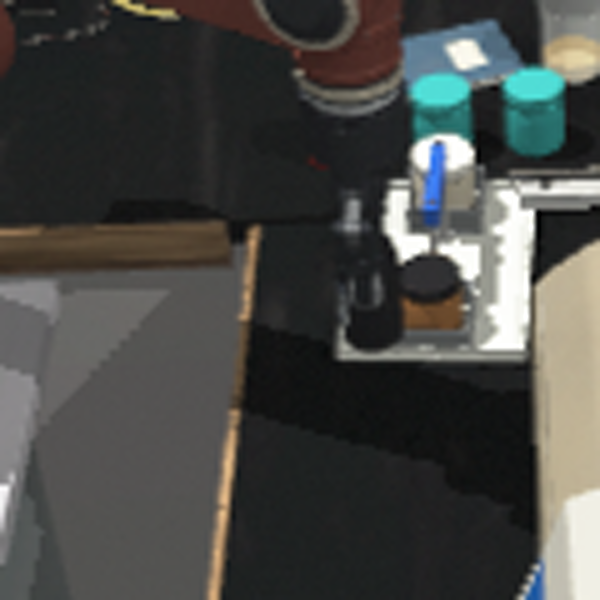

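The bottle hangs at (370,290), upright and clear of the carrier, with its underside about 0.149 m up. That matches the depth reading, so the bench will be touched at TCP z of about 0.121.

Request:
apply_moves(rows=[0,0,0.02,0,0,0,0,0,0.06,0,0,0,0,0,0.1,0,0,0,0,0,0.14,0,0,0,0,0,0.18,0,0,0,0,0,0.205,0,0,0,0,0,0.225,0,0,0,0,0,0.235,0,0,0,0,0,0.24,0,0,0,0,0,0.244,0,0,0,0,0,0.244,0,0,0,0,0,0.244,0,0,0])

```text
t: 8.45
tool_pos: [0.4513, -0.0999, 0.124]
tool_rot: [3.14, -0.097, 0.002]
contact_force: [0.0, 0.4, -0.7]
opening: 0.0457
grip_force: 31.1
```

Request:
apply_moves(rows=[0,0,0.001,0,0,0,0,0,0.002,0,0,0,0,0,0.003,0,0,0,0,0,0.004,0,0,0,0,0,0.004,0,0,0,0,0,0.004,0,0,0])

```text
t: 9.05
tool_pos: [0.4509, -0.0997, 0.121]
tool_rot: [3.14, -0.097, 0.0]
contact_force: [0.3, -0.2, -1.3]
opening: 0.0455
grip_force: 31.1
```

Almost touching; I'll lower it by small steps until it does.

Request:
apply_moves(rows=[0,0,0.001,0,0,0,0,0,0.002,0,0,0,0,0,0.002,0,0,0,0,0,0.002,0,0,0])

```text
t: 9.45
tool_pos: [0.4514, -0.0998, 0.1209]
tool_rot: [3.14, -0.097, 0.001]
contact_force: [-2.8, 0.3, 6.7]
opening: 0.0455
grip_force: 31.7
```

Request:
apply_moves(rows=[0,0,0.001,0,0,0,0,0,0.002,0,0,0,0,0,0.002,0,0,0,0,0,0.002,0,0,0])

```text
t: 9.85
tool_pos: [0.4519, -0.1, 0.1208]
tool_rot: [3.14, -0.097, 0.002]
contact_force: [-3.8, 1.3, 12.7]
opening: 0.0457
grip_force: 32.1
```

Request:
apply_moves(rows=[0,0,-0.003,0,0,0,0,0,-0.003,0,0,0,0,0,-0.003,0,0,0,0,0,-0.003,0,0,0,0,0,-0.003,0,0,0,0,0,-0.003,0,0,0,0,0,-0.003,0,0,0,0,0,-0.003,0,0,0], grip=1)

```text
t: 10.65
tool_pos: [0.4508, -0.0997, 0.1203]
tool_rot: [-3.14, 0.097, 0.0]
contact_force: [-0.1, 0.2, -0.5]
opening: 0.085
grip_force: 0.0
```

Request:
apply_moves(rows=[0,0,-0.02,0,0,0,0,0,-0.05,0,0,0,0,0,-0.1,0,0,0,0,0,-0.16,0,0,0,0,0,-0.22,0,0,0,0,0,-0.25,0,0,0,0,0,-0.25,0,0,0,0,0,-0.25,0,0,0,0,0,-0.25,0,0,0])

```text
t: 11.55
tool_pos: [0.4501, -0.0994, 0.2686]
tool_rot: [-3.139, 0.097, 0.004]
contact_force: [-0.8, -0.2, -0.6]
opening: 0.0852
grip_force: 0.0
```

```bash
python3 - <<'E'
from h import *
plan([(.492,.143,.27,1.51),(.492,.143,.159,1.51)])
im,d=snap('side'); a=cv2.resize(im[130:250,150:270],(600,600),interpolation=cv2.INTER_CUBIC); cv2.imwrite('pics/s5.png',a)
P=cloud('side',d); hsv=cv2.cvtColor(im,cv2.COLOR_BGR2HSV)
m=(d>0)&(abs(P[...,0]-.45)<.05)&(abs(P[...,1]+.1)<.05)&(P[...,2]>.02)&(P[...,2]<.14); Q=P[m]; print(len(Q),Q.min(0),Q.max(0))
bl=(d>0)&(hsv[...,0]>95)&(hsv[...,0]<130)&(hsv[...,1]>130)&(P[...,2]>.09)&(P[...,2]<.13)&(abs(P[...,0]-.49)<.04)&(abs(P[...,1]-.14)<.08); B=P[bl]; print(len(B),B.mean(0),B.min(0),B.max(0))
E
```

```text
pos [ 0.4501 -0.0994  0.2686] rot [ 0.9982548  -0.06108202 -0.0034904 ] [-0.003  0.001 -1.   ] q [-0.379 -0.333  2.019  0.     1.458  1.253] t 11.55 F [-0.8 -0.2 -0.6] op 0.0851968840166369 0.0
[ 0.0449 -0.4075 -0.0021] [-2.000e-03  1.000e-03 -1.001e+00]
[ 0.0454 -0.4074  0.1829] [-2.000e-03  1.000e-03 -1.001e+00]
228 [ 0.42707337 -0.1309597   0.02016675] [ 0.47459491 -0.0899333   0.11604365]
48 [0.49176492 0.12992238 0.112338  ] [0.48522424 0.09085668 0.09248566] [0.49842871 0.17927754 0.12157285]
```

View pics/s5.png

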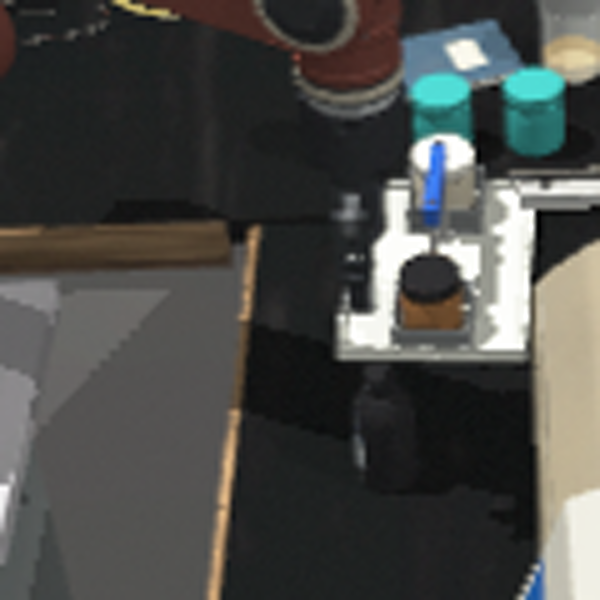

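The bottle stands upright on the bench at (385,430), clear of the carrier, and the handle at (435,183) has not moved. Moving over the handle while turning 90°.

Request:
apply_moves(rows=[0.002,-0.02,0,0,0,-0.06,0.005,-0.05,0,0,0,-0.14,0.01,-0.09,0,0,0,-0.23,0.015,-0.13,0,0,0,-0.32,0.02,-0.17,0,0,0,-0.41,0.025,-0.21,0,0,0,-0.5,0.03,-0.25,0,0,0,-0.59,0.034,-0.29,0,0,0,-0.68,0.038,-0.33,0,0,0,-0.77,0.042,-0.37,0,0,0,-0.86,0.045,-0.4,0,0,0,-0.95,0.045,-0.407,0,0,0,-1,0.045,-0.407,0,0,0,-1,0.045,-0.407,0,0,0,-1,0.045,-0.407,0,0,0,-1,0.045,-0.407,0,0,0,-1], grip=1)

```text
t: 13.2
tool_pos: [0.4927, 0.1419, 0.2701]
tool_rot: [-2.29, -2.15, 0.001]
contact_force: [-0.3, 0.1, 0.5]
opening: 0.0853
grip_force: 0.0
```

```bash
python3 - <<'E'
from h import *
plan([(.492,.143,.157,1.51)])
E
```

```text
pos [0.4927 0.1419 0.2701] rot [ 0.06282723  0.9982548  -0.        ] [-0. -0. -1.] q [ 0.135 -0.197  1.906 -0.     1.432  0.198] t 13.2 F [-0.3  0.1  0.5] op 0.0852915477937823 0.0
[ 0.0018 -0.0013  0.1884] [-0.     0.    -0.001]
```

Request:
apply_moves(rows=[0.002,-0.001,0.03,0,0,0,0.002,-0.001,0.07,0,0,0,0.002,-0.001,0.11,0,0,0,0.002,-0.001,0.14,0,0,0,0.002,-0.001,0.165,0,0,0,0.002,-0.001,0.18,0,0,0,0.002,-0.001,0.188,0,0,0,0.002,-0.001,0.188,0,0,0,0.002,-0.001,0.188,0,0,0])

```text
t: 14.1
tool_pos: [0.4928, 0.1437, 0.1584]
tool_rot: [2.288, 2.151, 0.002]
contact_force: [0.3, 0.1, 0.2]
opening: 0.0853
grip_force: 0.0
```

Request:
apply_moves(rows=[0,0,0,0,0,0,0,0,0,0,0,0,0,0,0,0,0,0,0,0,0,0,0,0,0,0,0,0,0,0,0,0,0,0,0,0,0,0,0,0,0,0,0,0,0,0,0,0,0,0,0,0,0,0,0,0,0,0,0,0,0,0,0,0,0,0,0,0,0,0,0,0,0,0,0,0,0,0,0,0,0,0,0,0], grip=0, grip_force=90)

```text
t: 15.5
tool_pos: [0.4926, 0.1436, 0.1578]
tool_rot: [2.288, 2.151, 0.001]
contact_force: [5.4, -0.1, 1.0]
opening: 0.013
grip_force: 88.4
```

Request:
apply_moves(rows=[0,0,-0.004,0,0,0,0,0,-0.012,0,0,0,0,0,-0.022,0,0,0,0,0,-0.035,0,0,0,0,0,-0.05,0,0,0,0,0,-0.065,0,0,0,0,0,-0.08,0,0,0,0,0,-0.095,0,0,0,0,0,-0.11,0,0,0,0,0,-0.125,0,0,0,0,0,-0.14,0,0,0,0,0,-0.155,0,0,0,0,0,-0.17,0,0,0,0,0,-0.183,0,0,0,0,0,-0.195,0,0,0,0,0,-0.204,0,0,0,0,0,-0.21,0,0,0,0,0,-0.213,0,0,0,0,0,-0.215,0,0,0,0,0,-0.215,0,0,0])

```text
t: 17.5
tool_pos: [0.4922, 0.1436, 0.2863]
tool_rot: [-2.289, -2.152, 0.0]
contact_force: [0.3, 0.9, -6.7]
opening: 0.0127
grip_force: 87.7
```

Request:
apply_moves(rows=[0,0,0,0,0,0,0,0,0,0,0,0,0,0,0,0,0,0,0,0,0,0,0,0,0,0,0,0,0,0,0,0,0,0,0,0,0,0,0,0,0,0,0,0,0,0,0,0,0,0,0,0,0,0,0,0,0,0,0,0,0,0,0,0,0,0,0,0,0,0,0,0,0,0,0,0,0,0,0,0,0,0,0,0,0,0,0,0,0,0,0,0,0,0,0,0,0,0,0,0,0,0,0,0,0,0,0,0,0,0,0,0,0,0,0,0,0,0,0,0])

```text
t: 19.5
tool_pos: [0.4923, 0.1436, 0.2865]
tool_rot: [2.289, 2.152, 0.0]
contact_force: [-0.4, 0.4, -6.8]
opening: 0.0124
grip_force: 87.7
```

```bash
python3 - <<'E'
from h import *
plan([])
im,d=snap('side'); a=cv2.resize(im[100:240,150:290],(600,600),interpolation=cv2.INTER_CUBIC); cv2.imwrite('pics/s6.png',a)
P=cloud('side',d)
m=(d>0)&(abs(P[...,0]-.49)<.11)&(abs(P[...,1]-.143)<.14)&(P[...,2]>.07)&(P[...,2]<.155)&(im.min(2)>170); Q=P[m]
A=np.c_[Q[:,:2],np.ones(len(Q))]; print(len(Q),np.percentile(Q[:,2],[5,50,95]),np.linalg.lstsq(A,Q[:,2],rcond=None)[0])
E
```

```text
pos [0.4923 0.1436 0.2865] rot [0.06108202 0.9982548  0.        ] [ 0. -0. -1.] q [ 0.139 -0.209  1.889 -0.     1.461  0.2  ] t 19.5 F [-0.4  0.4 -6.8] op 0.01237251282947646 87.72453904151917
286 [0.13345622 0.13840604 0.14497555] [ 0.00456212 -0.00189325  0.13670767]
```

View pics/s6.png

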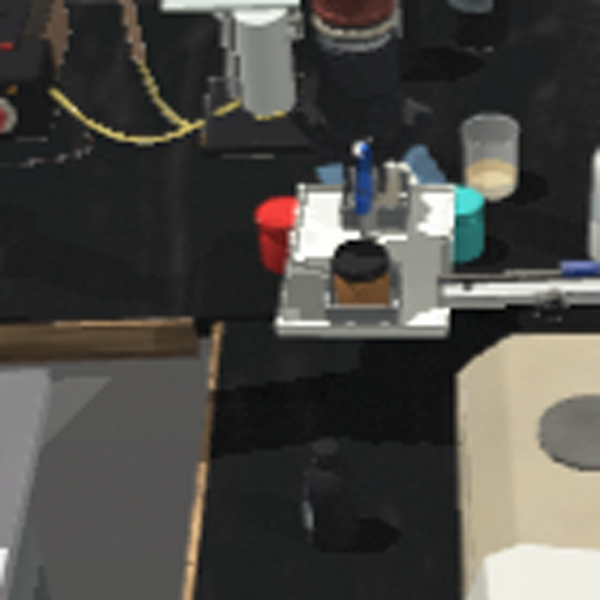

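The carrier (centre about (370,260)) is level to within 0.01 rad, with its deck at 0.138 m, so the underside is about 0.128 m up. The black-lid jar at (360,285) is in its bay. The white-lid jar at (380,180) is too, partly hidden by the gripper. The bottle stands on the bench at (325,490), so I'm handing in.

```bash
python3 -c "
from station import ctrl
print(ctrl.finish_job())"
```

```text
the job is handed in; nothing more can be done
None
```

I handed the job in with the bottle standing upright on the bare bench and the carrier held level and still by its handle, about 13 cm up with both jars in their bays; the hand-in call returned no verdict.

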